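# Close the laundry tins with their own lids

## Task

Four coloured storage tins stand open on the laundry-room counter: put on each tin the lid of its own colour, fully seated and flat on the rim, and let go. Leave the white lid where it lies, and do not tip the tins or shove them from where they stand.

Things in the scene. Friction and masses are not known exactly. Their poses are not given: they have to be found in the camera images.
- lid_blue_center (a point): The loose blue lid, lying on its plug. From its foot up: plug 8 mm high (radius 30 mm, tapering to 24 at the foot), disc 4 mm thick of radius 45 mm, upright black knob 26 mm in diameter, 38 mm high; 50 mm in all, 70 g. The point is on the axis half-way up (25 mm above the foot), z up the knob. The disc's top is 13 mm below it: grip the knob about 11 mm above the point, fingertips clear of the disc.
- tin_blue_mouth (a point): The open blue tin: round, 80 mm outer diameter, 74 mm inner, 72 mm high, 0.6 kg, standing loose on the table. The point is the centre of its mouth, level with the rim; z up. Contents lie well below. When a lid is seated its disc rests on the rim and the lid's half-way point is 17 mm above this point; its plug has 7 mm of play all round.
- lid_green_center (a point): The loose green lid, lying on its plug. From its foot up: plug 8 mm high (radius 30 mm, tapering to 24 at the foot), disc 4 mm thick of radius 45 mm, upright black knob 26 mm in diameter, 38 mm high; 50 mm in all, 70 g. The point is on the axis half-way up (25 mm above the foot), z up the knob. The disc's top is 13 mm below it: grip the knob about 11 mm above the point, fingertips clear of the disc.
- tin_green_mouth (a point): The open green tin: round, 80 mm outer diameter, 74 mm inner, 72 mm high, 0.6 kg, standing loose on the table. The point is the centre of its mouth, level with the rim; z up. Contents lie well below. When a lid is seated its disc rests on the rim and the lid's half-way point is 17 mm above this point; its plug has 7 mm of play all round.
- lid_yellow_center (a point): The loose yellow lid, lying on its plug. From its foot up: plug 8 mm high (radius 30 mm, tapering to 24 at the foot), disc 4 mm thick of radius 45 mm, upright black knob 26 mm in diameter, 38 mm high; 50 mm in all, 70 g. The point is on the axis half-way up (25 mm above the foot), z up the knob. The disc's top is 13 mm below it: grip the knob about 11 mm above the point, fingertips clear of the disc.
- tin_yellow_mouth (a point): The open yellow tin: round, 80 mm outer diameter, 74 mm inner, 72 mm high, 0.6 kg, standing loose on the table. The point is the centre of its mouth, level with the rim; z up. Contents lie well below. When a lid is seated its disc rests on the rim and the lid's half-way point is 17 mm above this point; its plug has 7 mm of play all round.
- lid_red_center (a point): The loose red lid, lying on its plug. From its foot up: plug 8 mm high (radius 30 mm, tapering to 24 at the foot), disc 4 mm thick of radius 45 mm, upright black knob 26 mm in diameter, 38 mm high; 50 mm in all, 70 g. The point is on the axis half-way up (25 mm above the foot), z up the knob. The disc's top is 13 mm below it: grip the knob about 11 mm above the point, fingertips clear of the disc.
- tin_red_mouth (a point): The open red tin: round, 80 mm outer diameter, 74 mm inner, 72 mm high, 0.6 kg, standing loose on the table. The point is the centre of its mouth, level with the rim; z up. Contents lie well below. When a lid is seated its disc rests on the rim and the lid's half-way point is 17 mm above this point; its plug has 7 mm of play all round.
- lid_white_center (a point): A white lid with a black knob, same shape and size as the others (point on its axis, 25 mm above its foot); it belongs to a tin that is not here. Leave it where it lies.
Mind the look-alikes: they are no part of the job. What is shaped like the part that bears lid_blue_center but orange is not meant.

How it is judged:
By the outcome, as a careful person would: the job done as asked, in the order asked, and still so for the second after the job is handed in, with the robot touching nothing.
It also fails if it takes over 115 s, if anything falls off the work surface, if the arm or the gripper's body presses on something with over 40 N, if the wrist force passes 120 N, or if a joint passes its speed limit or range.

## Robot

A 6-joint arm with a two-finger parallel gripper is mounted at the origin on the work surface. World frame = base frame: x ahead of the robot, y to its left, z up, the work surface at z = 0. Lengths are in m, angles in rad, forces in N, time in s.
With the tool pointing down it reaches from about 0.35 to 0.975 m from the base axis. Payload 4.9 kg.
Tool frame: the origin (TCP) lies midway between the tips of the shut fingers; the grasp point (between the pads) lies 19 mm behind it; z points along the fingers, y is the direction in which the jaws open and shut (so a half turn about z gives the same grasp; the last joint's range is limited). The gripper opens to 85 mm and grips with 20 to 120 N. Pads are 22 mm wide; open, the fingers measure 114 mm over their backs; the gripper's body (76 mm by 85 mm) begins 54 mm behind the grasp point. The pads swing forward as they close: fully open they stand 13 mm farther back than shut.
Start: joints at [-1.278, 0.053, 1.613, -0, 1.476, -0.119], TCP at [0.25, -0.573, 0.231] pointing down, gripper open.
Joint ranges: [-3.01, 3.01], [-1.01, 2.22], [0.06, 2.58], [-1.02, 4.17], [0.09, 2.62], [-3.14, 3.14]. Speed limits (rad/s): [2.57, 2.57, 3.14, 3.14, 3.14, 3.14].

## Interface

Orientations are given as a unit quaternion [w, x, y, z].
In Python, from plant import manip, cams gives the robot as it stands.
- The arm moves only by the tool jog_arm, never from a script. Its argument "targets" is a list of rows, each a list of 4 numbers: the shift along the tool's x, y, z in m, then the turn about the tool's z in degrees. A call has 1 to 5 rows; each row is the pose to reach, as a shift and turn from the pose commanded when the call began, along the tool's axes at that moment; what a row does not reach only later rows make up. A row lasts 1/12 s, in which the tool goes at most 41.7 mm and 7.16 degrees, less where a joint would pass 70% of its speed; a pose out of reach is approached as far as the arm can. A call with a gripper value outside its range is refused whole. "fingers" is the opening, from 0 (shut) to 1 (fully open), set as the call begins (left out, the last holds). The fingers move at their own pace and stop on an object; the grip force is fixed at half the most. Time passes only in rows, so rows that repeat a pose let the fingers close. It gives the time, the measured TCP pose, the force and the opening at its end, in the units of the state.
- manip.state(): the state, without advancing time (a new reading comes with each control period).
- cams.grab_frame(name): name is "side" or "top" or "wrist"; returns the picture (400x640x3 uint8, red, green, blue); there is no depth.
- cams.get_calibration(name): a dict with "camera_matrix" (3x3 intrinsics, pixels), "cam_to_world" (4x4, takes a point from camera to world coordinates). Camera axes: x right, y up, looking along -z (the intrinsics and any distortion apply to the point x, -y, -z); pixel columns grow to the right and rows downward; lengths in m; the calibration is good to about 2 mm. The wrist camera is an equidistant fisheye: a pixel r from the principal point sees the ray r / f radians off the axis. A picture is of the moment at which its call begins: read the wrist's pose just before it. get_calibration takes no time and is no camera call; for the wrist camera it gives the pose at the moment of the call.
- manip.job_done(): hands the job in, once; it reports no verdict.
The state is a dict: "time": time; "joint_pos": joint angles; "joint_vel": joint speeds; "joint_efforts": joint torques, N m; "tool_pos": TCP position; "tool_rot": TCP orientation; "contact_force": force on the tool from outside, world axes, zero at the start; "ft_torque": the same for the moment, N m; "gripper_width": opening from 0.0 (shut) to 1.0 (fully open).
Only numpy, scipy, OpenCV 4.12 (cv2) and the standard library are available. Lean on these libraries where they do the work, as an engineer would, in place of code of your own. Each camera call takes 0.05 s, during which the arm holds its last target. There are 200 camera calls.

## Working session

There is one attempt and no reset: what is moved stays moved. The work goes in short steps, Python scripts to look and compute and a tool call to move; the robot and the scene stay as the last step left them, time stands still between calls to the robot, and variables do not carry over. Pictures are saved under pics/ and viewed, about 12 in all and at most 16, crops included, and the job is handed in when it is done.

Besides the shell and the picture viewer there is one more tool, called as a command line: name --pt "numbers of a row" for each row, then --argument value for the rest. jog_arm: Moves the arm, as the interface text tells. Its arguments: {"type":"object","properties":{"targets":{"type":"array"},"fingers":{"type":"number"}},"required":["targets"]}

```bash
mkdir -p pics; ls; python3 - <<'E'
from plant import manip, cams
import cv2
s=manip.state(); print(s)
for n in ("top","side"):
    cv2.imwrite(f"pics/{n}0.png",cams.grab_frame(n)[:,:,::-1]); print(n,cams.get_calibration(n))
E
```

```text
pics
{'time': 0.0, 'joint_pos': array([-1.27800819e+00,  5.33547846e-02,  1.61428016e+00, -3.54034441e-05,
        1.47599810e+00, -1.19021298e-01]), 'joint_vel': array([-0.00107805,  0.00176038, -0.00095971,  0.00268927, -0.00103145,
       -0.00154097]), 'joint_efforts': array([-8.26637206e-04, -3.93675971e+01, -3.70178890e+01, -1.89704037e-04,
        6.92932677e-03,  3.01460030e-07]), 'tool_pos': array([ 0.24996713, -0.57216228,  0.23007257]), 'tool_rot': array([-1.01482113e-03,  9.78875557e-01,  2.04454403e-01, -1.06080902e-04]), 'contact_force': array([ 0.66914227,  0.21831921, -0.3379687 ]), 'ft_torque': array([-0.01399429, -0.03083725, -0.04200828]), 'gripper_width': 1.0017938010315859}
top {'camera_matrix': array([[469.84117817,   0.        , 313.93860793],
       [  0.        , 469.84117817, 197.00174218],
       [  0.        ,   0.        ,   1.        ]]), 'cam_to_world': array([[ 0.02035841,  0.9979184 , -0.0611915 ,  0.34923344],
       [-0.99973403,  0.01965576, -0.01206283, -0.00854036],
       [-0.01083496,  0.06142081,  0.99805315,  1.2882645 ],
       [ 0.        ,  0.        ,  0.        ,  1.        ]])}
side {'camera_matrix': array([[468.96856209,   0.        , 322.05877397],
       [  0.        , 468.96856209, 202.39899274],
       [  0.        ,   0.        ,   1.        ]]), 'cam_to_world': array([[ 0.96370475,  0.21332964, -0.16051049,  0.20382985],
       [-0.26660805,  0.73771772, -0.62023602, -0.90543148],
       [-0.01390329,  0.64051778,  0.76781747,  1.18679953],
       [ 0.        ,  0.        ,  0.        ,  1.        ]])}
```

View pics/top0.png

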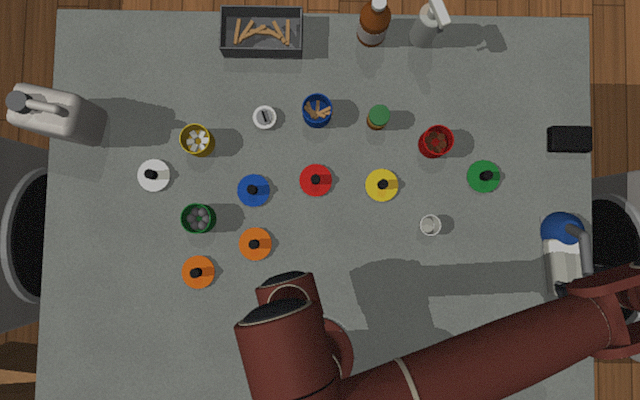

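View pics/side0.png

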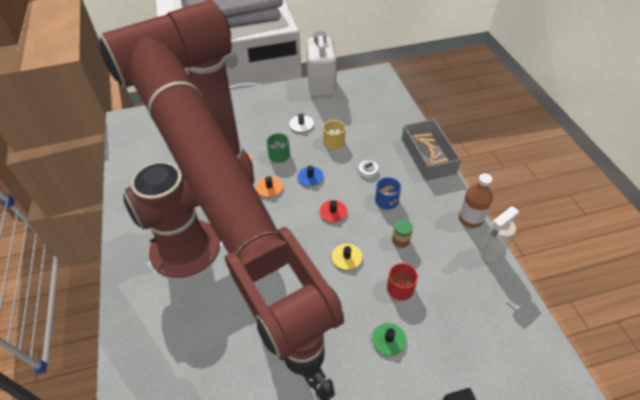

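```bash
cat > h.py <<'E'
import numpy as np, cv2
from scipy.optimize import fsolve
from plant import manip, cams
def project(c,P,fish=False):
    K,T=c["camera_matrix"],c["cam_to_world"]
    p=(np.atleast_2d(P)-T[:3,3])@T[:3,:3]*[1,-1,-1]
    if fish:
        rho=np.hypot(p[:,0],p[:,1]); th=np.arctan2(rho,p[:,2]); p=np.c_[p[:,:2]*(th/np.maximum(rho,1e-9))[:,None],np.ones(len(p))]
    return p[:,:2]/p[:,2:]*[K[0,0],K[1,1]]+K[:2,2]
A=np.linspace(0,2*np.pi,72,endpoint=False)
def ring(x,y,z,r): return np.c_[x+r*np.cos(A),y+r*np.sin(A),0*A+z]
def hullcen(p):
    h=cv2.convexHull(np.float32(p)); m=cv2.moments(h); return np.array([m["m10"],m["m01"]])/m["m00"],m["m00"]
TIN=[(0,.04),(.072,.04)]; LID=[(.008,.045),(.012,.045)]; 
def locate(c,img,mask,seed,kind,guess,fish=False):
    n,lab,st,_=cv2.connectedComponentsWithStats(mask.astype(np.uint8))
    ys,xs=np.nonzero(lab); i=np.argmin((xs-seed[0])**2+(ys-seed[1])**2); L=lab[ys[i],xs[i]]
    ys,xs=np.nonzero(lab==L); corners=np.concatenate([np.c_[xs+a,ys+b] for a in(-.5,.5) for b in(-.5,.5)])
    obs,area=hullcen(corners)
    sil=lambda v: np.concatenate([project(c,ring(*v,z,r),fish) for z,r in kind])
    v=fsolve(lambda v:hullcen(sil(v))[0]-obs,guess)
    return v,area/hullcen(sil(v))[1],sil(v)
def cmask(img,name):
    h,s,v=cv2.split(cv2.cvtColor(img,cv2.COLOR_RGB2HSV)); h=h.astype(int)
    lo,hi={"blue":(100,125),"green":(50,85),"yellow":(19,35),"red":(-8,6)}[name]
    hh=np.where(h>160,h-180,h); return (hh>=lo)&(hh<=hi)&(s>110)&(v>40)
E
python3 - <<'E'
from h import *
img=cv2.imread("pics/top0.png")[:,:,::-1].copy(); c=cams.get_calibration("top")
S={"tin":dict(yellow=(197,140),blue=(317,110),red=(435,141),green=(198,218)),"lid":dict(blue=(254,190),red=(316,180),yellow=(381,185),green=(484,176))}
big=cv2.resize(img,None,fx=4,fy=4,interpolation=cv2.INTER_CUBIC)
for k in S:
  for n,s in S[k].items():
    g=[.35+(197-s[1])/400-.07,(314-s[0])/380]
    v,ar,sil=locate(c,img,cmask(img,n),s,TIN if k=="tin" else LID,g)
    print(k,n,v.round(4),"area ratio",round(ar,2),"reach",round(np.hypot(*v),3))
    cv2.polylines(big,[np.int32(4*sil[72:]+2)],True,(255,0,255),1)
cv2.imwrite("pics/top1.png",cv2.resize(big[4*85:4*240,4*130:4*510],(800,326),interpolation=cv2.INTER_AREA)[:,:,::-1])
E
```

```text
tin yellow [0.5707 0.3222] area ratio 0.04 reach 0.655
tin blue [0.6597 0.0041] area ratio 0.99 reach 0.66
tin red [ 0.58   -0.3123] area ratio 0.08 reach 0.659
tin green [0.364 0.311] area ratio 0.02 reach 0.479
lid blue [0.4436 0.1734] area ratio 1.01 reach 0.476
lid red [0.4747 0.0044] area ratio 1.04 reach 0.475
lid yellow [ 0.4651 -0.1759] area ratio 1.03 reach 0.497
lid green [ 0.4941 -0.4521] area ratio 0.99 reach 0.67h.py:21: RuntimeWarning: The iteration is not making good progress, as measured by the 
 improvement from the last ten iterations.
  v=fsolve(lambda v:hullcen(sil(v))[0]-obs,guess)
```

View pics/top1.png

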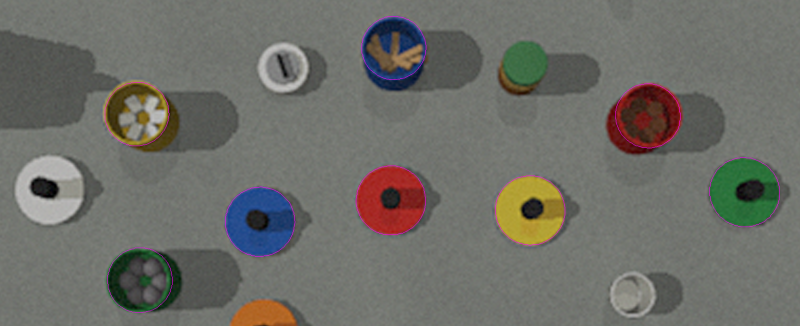

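```bash
python3 - <<'E'
import re
t=open("h.py").read()
a=t.index("    n,lab"); b=t.index("    ys,xs=np.nonzero(lab==L)")
t=t[:a]+"    ys,xs=np.nonzero(mask); k=np.hypot(xs-seed[0],ys-seed[1])<win; xs,ys=xs[k],ys[k]"+t[b+len("    ys,xs=np.nonzero(lab==L)"):]
t=t.replace("guess,fish=False)","guess,fish=False,win=24)").replace("(v>40)","(v>30)")
open("h.py","w").write(t)
E
python3 - <<'E'
from h import *
img=cv2.imread("pics/top0.png")[:,:,::-1].copy(); c=cams.get_calibration("top")
S=dict(yellow=(197,140),blue=(317,110),red=(435,141),green=(198,218))
big=cv2.resize(img,None,fx=4,fy=4,interpolation=cv2.INTER_CUBIC)
for n,s in S.items():
    v,ar,sil=locate(c,img,cmask(img,n),s,TIN,[.35+(197-s[1])/400,(314-s[0])/380])
    print("tin",n,v.round(4),"area ratio",round(ar,2),"reach",round(np.hypot(*v),3))
    cv2.polylines(big,[np.int32(4*sil[72:]+2)],True,(255,0,255),1)
    cv2.polylines(big,[np.int32(4*sil[:72]+2)],True,(0,255,255),1)
cv2.imwrite("pics/top2.png",cv2.resize(big[4*85:4*240,4*150:4*470],(800,388),interpolation=cv2.INTER_AREA)[:,:,::-1])
cv2.imwrite("pics/wrist0.png",cams.grab_frame("wrist")[:,:,::-1]); print(cams.get_calibration("wrist"))
E
```

```text
tin yellow [0.573  0.3249] area ratio 1.01 reach 0.659
tin blue [0.6597 0.0041] area ratio 0.99 reach 0.66
tin red [ 0.5814 -0.3156] area ratio 1.01 reach 0.662
tin green [0.3638 0.314 ] area ratio 0.97 reach 0.481
{'camera_matrix': array([[309.70691629,   0.        , 316.30017273],
       [  0.        , 309.70691629, 190.86211656],
       [  0.        ,   0.        ,   1.        ]]), 'cam_to_world': array([[ 0.39995302,  0.87093073,  0.28551224,  0.32415256],
       [-0.91653402,  0.3806374 ,  0.12280291, -0.54051595],
       [-0.00172381, -0.31079708,  0.95047473,  0.37245681],
       [ 0.        ,  0.        ,  0.        ,  1.        ]])}
```

View pics/top2.png

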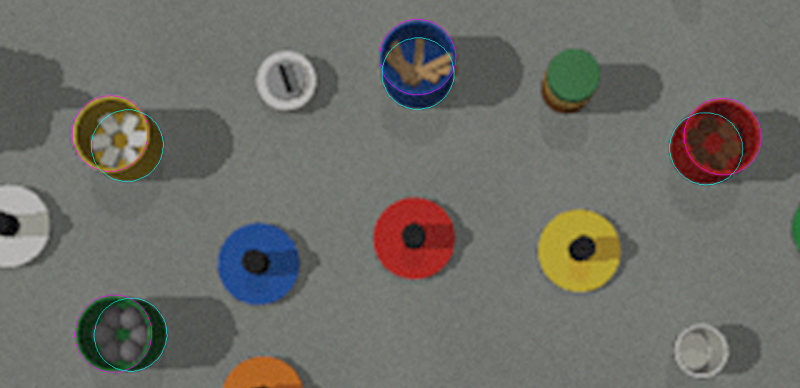

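jog_arm --pt "0.035 -0.002 0 6" --pt "0.07 -0.004 0 12" --pt "0.105 -0.005 0 18" --pt "0.136 -0.006 0 23.6" --pt "0.136 -0.006 0 23.6"

```text
time: 0.57
tool_pos: [0.3765, -0.51, 0.2308]
tool_rot: [-0.001, 1.0, 0.001, 0.001]
contact_force: [-0.3, -1.2, 0.3]
gripper_width: 1.001
```

jog_arm --pt "0.035 -0.018 0.02 0" --pt "0.07 -0.036 0.04 0" --pt "0.105 -0.05 0.05 0" --pt "0.121 -0.06 0.07 0" --pt "0.121 -0.06 0.07 0" --fingers 0.7

```text
time: 0.98
tool_pos: [0.4946, -0.4485, 0.1557]
tool_rot: [-0.003, 1.0, 0.003, -0.002]
contact_force: [0.3, 0.4, -1.6]
gripper_width: 0.703
```

```bash
python3 - <<'E'
from h import *
s=manip.state(); print(s["time"],s["tool_pos"],s["tool_rot"],s["gripper_width"])
c=cams.get_calibration("wrist"); img=cams.grab_frame("wrist"); big=img.copy()
R=cv2.Rodrigues
for z,r,v in [(.012,.045,(.4941,-.4521)),(.05,.013,(.4941,-.4521)),(.072,.04,(.5814,-.3156)),(.012,.045,(.4651,-.1759))]:
    cv2.polylines(big,[np.int32(project(c,ring(*v,z,r),True).round())],True,(255,0,255),1)
cv2.imwrite("pics/wrist1.png",big[:,:,::-1])
E
```

```text
0.9833 [ 0.4946436  -0.44849134  0.15565225] [-0.00344568  0.99998844  0.00255014 -0.00217943] 0.7034319790767427
```

View pics/wrist1.png

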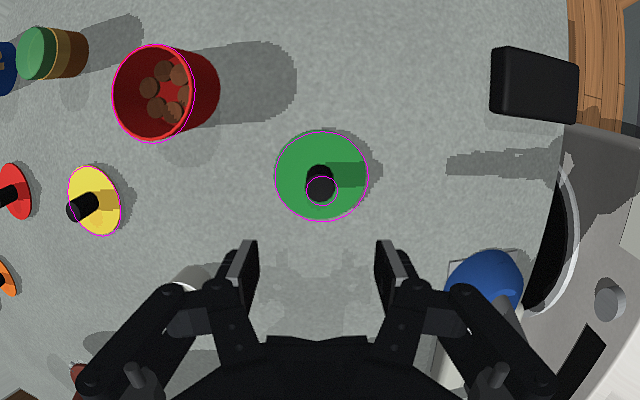

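jog_arm --pt "0 0.003 0.035 0" --pt "0 0.003 0.07 0" --pt "0 0.003 0.1 0" --pt "0 0.003 0.115 0" --pt "0 0.003 0.115 0"

```text
time: 1.45
tool_pos: [0.4903, -0.4544, 0.0419]
tool_rot: [-0.003, 1.0, -0.001, -0.003]
contact_force: [-0.7, 0.1, -0.6]
gripper_width: 0.702
```

jog_arm --pt "0 0 0 0" --pt "0 0 0 0"

```text
time: 1.62
tool_pos: [0.4942, -0.4577, 0.0493]
tool_rot: [0.002, 1.0, -0.0, 0.001]
contact_force: [0.8, 0.1, 0.3]
gripper_width: 0.699
```

jog_arm --pt "0.001 -0.004 0.015 0" --pt "0.001 -0.004 0.028 0" --pt "0.001 -0.004 0.028 0" --pt "0.001 -0.004 0.028 0"

```text
time: 1.95
tool_pos: [0.4936, -0.4507, 0.0167]
tool_rot: [-0.001, 1.0, 0.0, -0.001]
contact_force: [1.1, -0.2, -0.3]
gripper_width: 0.698
```

```bash
python3 - <<'E'
from h import *
p=[]
for i in range(6):
    p.append(manip.state()["tool_pos"]); img=cams.grab_frame("wrist")
print(np.round(p,4)); print(np.mean(p,0)); 
cv2.imwrite("pics/wrist2.png",img[:,:,::-1])
E
```

```text
[[ 0.4936 -0.4507  0.0167]
 [ 0.4941 -0.4513  0.0175]
 [ 0.4944 -0.4517  0.0182]
 [ 0.4946 -0.452   0.0186]
 [ 0.4947 -0.4522  0.0189]
 [ 0.4947 -0.4522  0.0189]]
[ 0.49437871 -0.45168312  0.0181531 ]
```

View pics/wrist2.png

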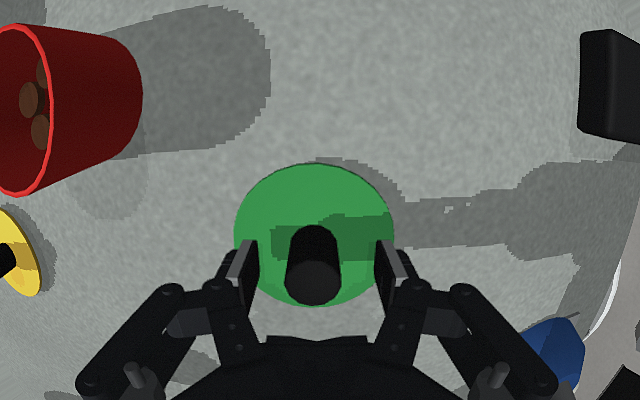

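jog_arm --pt "0 0 0 0" --pt "0 0 0 0" --pt "0 0 0 0" --pt "0 0 0 0" --pt "0 0 0 0" --fingers 0

```text
time: 2.67
tool_pos: [0.4946, -0.4521, 0.0187]
tool_rot: [0.0, 1.0, -0.0, 0.0]
contact_force: [0.0, -0.4, 1.5]
gripper_width: 0.287
```

jog_arm --pt "0 0 0 0" --pt "0 0 0 0" --pt "0 0 -0.002 0" --pt "0 0 -0.01 0" --pt "0 0 -0.03 0"

```text
time: 3.08
tool_pos: [0.4923, -0.4495, 0.0448]
tool_rot: [-0.003, 1.0, -0.0, -0.003]
contact_force: [-0.5, -0.9, -1.5]
gripper_width: 0.288
```

jog_arm --pt "0 0 -0.03 0" --pt "0 0 -0.06 0" --pt "0 0 -0.09 0" --pt "0 0 -0.12 0" --pt "0 0 -0.12 0"

```text
time: 3.5
tool_pos: [0.497, -0.4547, 0.1774]
tool_rot: [0.005, 1.0, 0.0, 0.004]
contact_force: [0.9, -1.6, 1.5]
gripper_width: 0.283
```

```bash
python3 - <<'E'
from h import *
for i in range(4): img=cams.grab_frame("wrist")
s=manip.state(); print(s["tool_pos"],s["gripper_width"])
cv2.imwrite("pics/wrist3.png",img[:,:,::-1])
E
```

```text
[ 0.4936943  -0.45100979  0.16664382] 0.2883767992453771
```

View pics/wrist3.png

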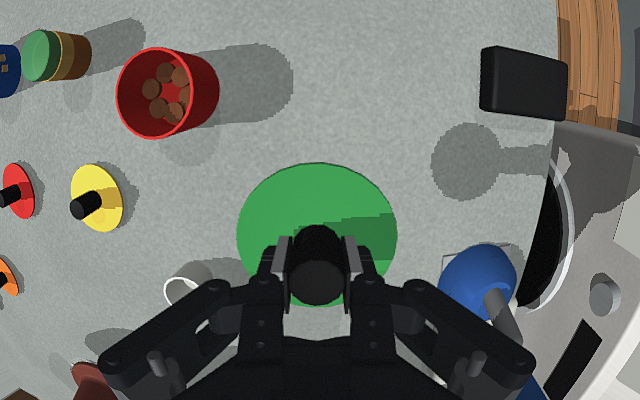

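jog_arm --pt "-0.003 -0.016 0 0" --pt "-0.009 -0.05 0 0" --pt "-0.015 -0.088 0 0" --pt "-0.022 -0.126 0 0" --pt "-0.028 -0.164 0 0"

```text
time: 4.12
tool_pos: [0.4646, -0.2854, 0.1653]
tool_rot: [-0.002, 1.0, -0.0, -0.002]
contact_force: [0.7, -0.3, 0.0]
gripper_width: 0.285
```

jog_arm --pt "-0.0065 -0.038 0 0" --pt "-0.013 -0.076 0 0" --pt "-0.0195 -0.114 0 0" --pt "-0.026 -0.152 0 0" --pt "-0.0325 -0.19 0 0"

```text
time: 4.53
tool_pos: [0.4319, -0.0956, 0.1658]
tool_rot: [-0.001, 1.0, -0.0, -0.002]
contact_force: [0.3, -0.1, -1.1]
gripper_width: 0.283
```

jog_arm --pt "-0.0065 -0.038 0 0" --pt "-0.013 -0.076 0 0" --pt "-0.0195 -0.114 0 0" --pt "-0.026 -0.152 0 0" --pt "-0.0325 -0.19 0 0"

```text
time: 4.95
tool_pos: [0.3994, 0.0938, 0.1661]
tool_rot: [0.0, 1.0, -0.0, -0.002]
contact_force: [0.9, -0.4, -1.4]
gripper_width: 0.29
```

jog_arm --pt "-0.0065 -0.038 0 0" --pt "-0.013 -0.076 0 0" --pt "-0.0195 -0.114 0 0" --pt "-0.026 -0.152 0 0" --pt "-0.0325 -0.18 0 0"

```text
time: 5.37
tool_pos: [0.3668, 0.2742, 0.1661]
tool_rot: [0.001, 1.0, 0.001, -0.002]
contact_force: [0.1, 0.2, -0.4]
gripper_width: 0.283
```

jog_arm --pt "-0.003 -0.025 0 0" --pt "-0.005 -0.042 0 0" --pt "-0.005 -0.042 0 0" --pt "-0.005 -0.042 0 0"

```text
time: 5.7
tool_pos: [0.3627, 0.3139, 0.1662]
tool_rot: [0.001, 1.0, 0.001, -0.002]
contact_force: [0.4, -1.6, -0.9]
gripper_width: 0.285
```

```bash
cat > look.py <<'E'
from h import *
import sys
def look(name,rings,crop=None):
    for i in range(6): s=manip.state(); c=cams.get_calibration("wrist"); img=cams.grab_frame("wrist")
    print(round(s["time"],2),s["tool_pos"].round(4),s["tool_rot"].round(4),round(s["gripper_width"],3),s["contact_force"].round(1)); big=img.copy()
    for z,r,v in rings: cv2.polylines(big,[np.int32(project(c,ring(*v,z,r),True).round())],True,(255,0,255),1)
    cv2.imwrite(f"pics/{name}.png",big[:,:,::-1]); return c,img
E
python3 -c "
from look import *
look('wrist4',[(.072,.04,(.3638,.314)),(.072,.04,(.573,.3249)),(.012,.045,(.4436,.1734))])"
```

```text
5.95 [0.3641 0.3132 0.1679] [ 2.e-04  1.e+00 -8.e-04 -2.e-04] 0.286 [-0.1  0.2 -0.2]
```

View pics/wrist4.png

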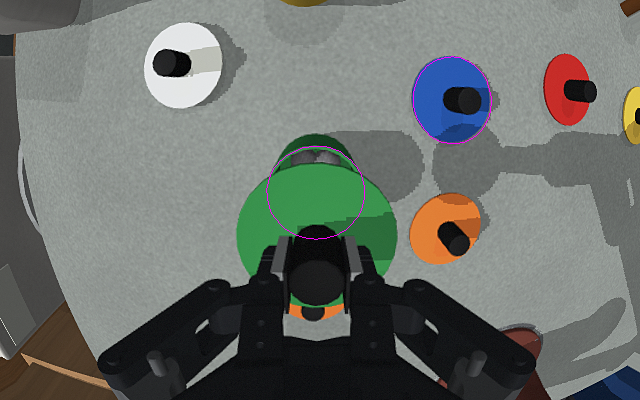

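jog_arm --pt "0 -0.001 0.02 0" --pt "0 -0.001 0.045 0" --pt "0 -0.001 0.06 0" --pt "0 -0.001 0.068 0" --pt "0 -0.001 0.072 0"

```text
time: 6.42
tool_pos: [0.3634, 0.3143, 0.0949]
tool_rot: [0.001, 1.0, -0.0, -0.001]
contact_force: [-0.0, -0.0, -1.2]
gripper_width: 0.288
```

jog_arm --pt "0 0 0.002 0" --pt "0 0 0.005 0" --pt "0 0 0.008 0" --pt "0 0 0.011 0" --pt "0 0 0.0125 0"

```text
time: 6.83
tool_pos: [0.3642, 0.3153, 0.084]
tool_rot: [-0.0, 1.0, -0.0, 0.0]
contact_force: [-0.4, -0.0, -1.0]
gripper_width: 0.285
```

jog_arm --pt "0 0 0 0" --pt "0 0 0 0" --pt "0 0 0 0" --pt "0 0 0 0" --pt "0 0 0 0"

```text
time: 7.25
tool_pos: [0.3641, 0.3153, 0.084]
tool_rot: [-0.0, 1.0, -0.0, 0.0]
contact_force: [0.2, -0.6, -1.2]
gripper_width: 0.29
```

```bash
python3 -c "
from look import *
look('wrist5',[])"
```

```text
7.5 [0.364  0.3152 0.0839] [-0.  1. -0.  0.] 0.285 [-0.1 -0.4 -0.2]
```

View pics/wrist5.png

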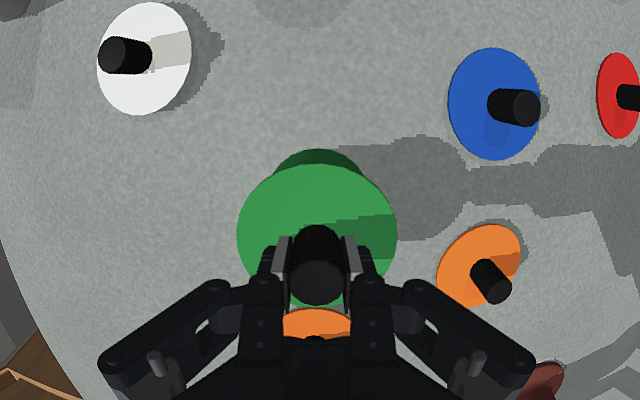

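jog_arm --pt "0 0 0.0005 0" --pt "0 0 0.0005 0" --pt "0 0 0.0005 0" --pt "0 0 0.0005 0" --pt "0 0 0.0005 0" --fingers 0.7

```text
time: 7.97
tool_pos: [0.364, 0.3152, 0.0834]
tool_rot: [-0.0, 1.0, -0.0, 0.0]
contact_force: [-0.5, 0.6, -0.6]
gripper_width: 0.698
```

jog_arm --pt "0 0 -0.01 0" --pt "0 0 -0.03 0" --pt "0 0 -0.06 0" --pt "0 0 -0.085 0"

```text
time: 8.3
tool_pos: [0.3639, 0.3152, 0.1702]
tool_rot: [-0.0, 1.0, -0.0, 0.0]
contact_force: [0.9, 0.6, 0.4]
gripper_width: 0.698
```

jog_arm --pt "0.016 0.028 0 0" --pt "0.036 0.064 0 0" --pt "0.056 0.1 0 0" --pt "0.072 0.128 0 0" --pt "0.08 0.142 0 0"

```text
time: 8.72
tool_pos: [0.4456, 0.1705, 0.1696]
tool_rot: [0.0, 1.0, -0.001, 0.001]
contact_force: [-0.2, 0.8, -0.4]
gripper_width: 0.697
```

```bash
python3 -c "
from look import *
look('wrist6',[(.012,.045,(.4436,.1734)),(.05,.013,(.4436,.1734)),(.084,.045,(.364,.315)),(.072,.04,(.573,.3249)),(.072,.04,(.6597,.0041)),(.012,.045,(.4747,.0044))])"
```

```text
8.97 [0.4437 0.1738 0.1687] [-3.e-04  1.e+00  1.e-04  1.e-04] 0.702 [-1.4 -0.2 -0.9]
```

View pics/wrist6.png

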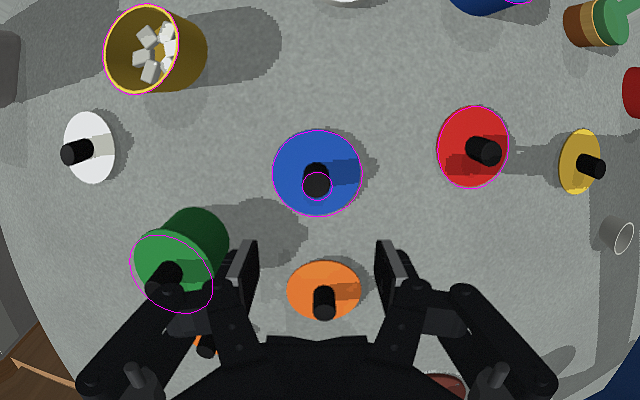

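```bash
python3 -c "
from look import *
w=cams.grab_frame('wrist')[190:330,90:250]
out=[cv2.resize(w,(560,490),interpolation=cv2.INTER_CUBIC)]
for n,q in (('top',(.364,.315,.072)),('side',(.364,.315,.072))):
    c=cams.get_calibration(n); im=cams.grab_frame(n); u,v=project(c,q)[0].astype(int); 
    out.append(cv2.resize(im[v-26:v+26,u-26:u+26],(245,245),interpolation=cv2.INTER_CUBIC))
cv2.imwrite('pics/m1.png',np.hstack([out[0],np.vstack(out[1:])])[:,:,::-1])"
```

```text
(no output)
```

View pics/m1.png

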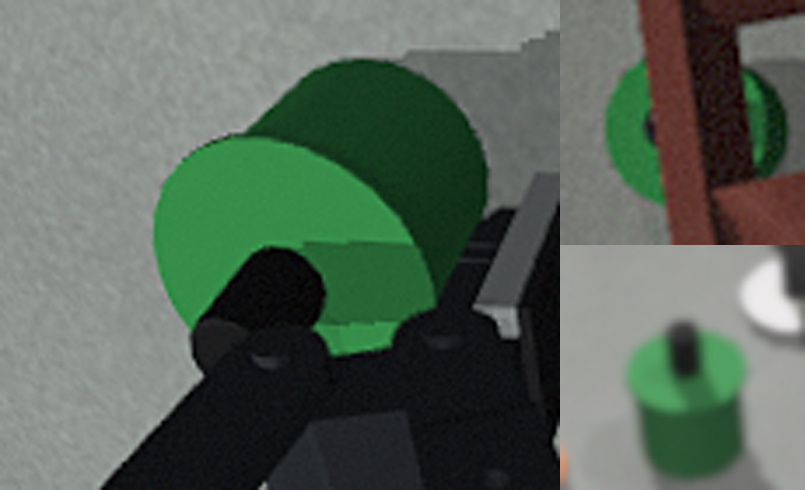

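jog_arm --pt "0 0 0.035 0" --pt "0 0 0.07 0" --pt "0 0 0.105 0" --pt "0 0 0.13 0" --pt "0 0 0.138 0"

```text
time: 9.58
tool_pos: [0.4399, 0.173, 0.0256]
tool_rot: [0.001, 1.0, 0.001, -0.004]
contact_force: [-0.5, -0.8, -0.5]
gripper_width: 0.699
```

jog_arm --pt "0 0 0.006 0" --pt "0 0 0.012 0" --pt "0 0 0.012 0" --pt "0 0 0.012 0" --pt "0 0 0.012 0"

```text
time: 10.0
tool_pos: [0.4454, 0.1735, 0.02]
tool_rot: [-0.0, 1.0, -0.0, 0.002]
contact_force: [-0.0, -0.8, 0.4]
gripper_width: 0.697
```

jog_arm --pt "0 0 0 0" --pt "0 0 0 0" --pt "0 0 0 0" --pt "0 0 0 0" --pt "0 0 0 0" --fingers 0

```text
time: 10.42
tool_pos: [0.4448, 0.1734, 0.0192]
tool_rot: [-0.0, 1.0, -0.0, 0.001]
contact_force: [-0.9, 0.6, 5.3]
gripper_width: 0.286
```

jog_arm --pt "0 0 0 0" --pt "0 0 0 0" --pt "0 0 -0.004 0" --pt "0 0 -0.015 0" --pt "0 0 -0.035 0"

```text
time: 10.83
tool_pos: [0.4414, 0.1726, 0.0514]
tool_rot: [0.001, 1.0, -0.0, -0.003]
contact_force: [0.5, -0.5, -1.7]
gripper_width: 0.286
```

jog_arm --pt "0 0 -0.03 0" --pt "0 0 -0.06 0" --pt "0 0 -0.09 0" --pt "0 0 -0.11 0" --pt "0 0 -0.115 0"

```text
time: 11.25
tool_pos: [0.4461, 0.1737, 0.1734]
tool_rot: [-0.001, 1.0, -0.0, 0.004]
contact_force: [0.4, -0.0, -0.8]
gripper_width: 0.286
```

jog_arm --pt "0.015 0.012 0 0" --pt "0.04 0.031 0 0" --pt "0.065 0.051 0 0" --pt "0.09 0.07 0 0" --pt "0.115 0.09 0 0"

```text
time: 11.67
tool_pos: [0.5589, 0.0823, 0.1667]
tool_rot: [-0.0, 1.0, 0.0, -0.001]
contact_force: [-0.2, 0.3, -0.2]
gripper_width: 0.286
```

jog_arm --pt "0.025 0.019 0 0" --pt "0.05 0.039 0 0" --pt "0.075 0.058 0 0" --pt "0.095 0.074 0 0" --pt "0.101 0.079 0 0"

```text
time: 12.08
tool_pos: [0.6612, 0.0016, 0.1664]
tool_rot: [0.0, 1.0, -0.001, -0.001]
contact_force: [-0.1, 0.2, -0.1]
gripper_width: 0.288
```

```bash
python3 -c "
from look import *
look('wrist7',[(.072,.04,(.6597,.0041)),(.072,.04,(.573,.3249)),(.012,.045,(.4747,.0044)),(.072,.04,(.5814,-.3156))])"
```

```text
12.33 [0.6586 0.0051 0.1674] [-3.e-04  1.e+00  3.e-04 -1.e-03] 0.285 [0.1 0.7 0.4]
```

View pics/wrist7.png

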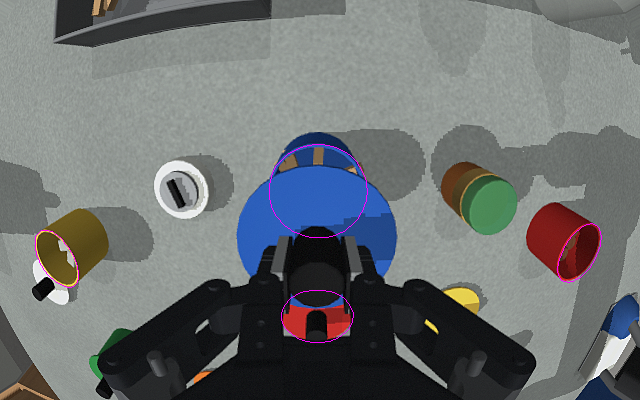

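jog_arm --pt "0.001 0 0.02 0" --pt "0.001 0 0.045 0" --pt "0.001 0 0.06 0" --pt "0.001 0 0.068 0" --pt "0.001 0 0.072 0"

```text
time: 12.8
tool_pos: [0.6593, 0.0049, 0.0942]
tool_rot: [-0.0, 1.0, 0.0, -0.002]
contact_force: [0.2, 0.2, -0.8]
gripper_width: 0.286
```

jog_arm --pt "0 0 0.002 0" --pt "0 0 0.005 0" --pt "0 0 0.008 0" --pt "0 0 0.011 0" --pt "0 0 0.0125 0"

```text
time: 13.22
tool_pos: [0.6612, 0.0041, 0.084]
tool_rot: [0.0, 1.0, -0.0, 0.0]
contact_force: [0.7, -0.1, -1.2]
gripper_width: 0.286
```

jog_arm --pt "0 0 0 0" --pt "0 0 0 0" --pt "0 0 0 0" --pt "0 0 0 0" --pt "0 0 0 0"

```text
time: 13.63
tool_pos: [0.6611, 0.0041, 0.084]
tool_rot: [0.0, 1.0, -0.0, 0.0]
contact_force: [-0.7, 0.6, -0.4]
gripper_width: 0.288
```

jog_arm --pt "0 0 0.0005 0" --pt "0 0 0.0005 0" --pt "0 0 0.0005 0" --pt "0 0 0.0005 0" --pt "0 0 0.0005 0" --fingers 0.7

```text
time: 14.05
tool_pos: [0.661, 0.0042, 0.0834]
tool_rot: [-0.0, 1.0, -0.0, 0.0]
contact_force: [-0.0, 0.2, -0.8]
gripper_width: 0.701
```

jog_arm --pt "0 0 -0.01 0" --pt "0 0 -0.03 0" --pt "0 0 -0.06 0" --pt "0 0 -0.085 0"

```text
time: 14.38
tool_pos: [0.6608, 0.0042, 0.1701]
tool_rot: [-0.0, 1.0, -0.0, -0.0]
contact_force: [0.1, -0.5, -0.1]
gripper_width: 0.7
```

jog_arm --pt "-0.03 0 0 0" --pt "-0.07 0 0 0" --pt "-0.11 0 0 0" --pt "-0.15 0 0 0" --pt "-0.175 0 0 0"

```text
time: 14.8
tool_pos: [0.483, 0.0044, 0.1684]
tool_rot: [-0.0, 1.0, 0.0, -0.0]
contact_force: [1.0, -0.7, -0.0]
gripper_width: 0.702
```

jog_arm --pt "-0.011 0 0 0" --pt "-0.011 0 0 0" --pt "-0.011 0 0 0"

```text
time: 15.05
tool_pos: [0.4752, 0.0041, 0.1693]
tool_rot: [0.0, 1.0, -0.0, 0.001]
contact_force: [-0.4, -0.7, 0.6]
gripper_width: 0.701
```

```bash
python3 -c "
from look import *
c,w=look('wrist8',[(.012,.045,(.4747,.0044)),(.076,.045,(.6597,.0041))])
w=cv2.imread('pics/wrist8.png')[:,:,::-1]
c=cams.get_calibration('side'); im=cams.grab_frame('side'); u,v=project(c,(.66,.004,.08))[0].astype(int)
s=cv2.resize(im[v-32:v+32,u-32:u+32],(300,300),interpolation=cv2.INTER_CUBIC)
o=np.zeros((400,800,3),np.uint8); o[:,:500]=w[:,70:570]; o[:300,500:]=s
cv2.imwrite('pics/m2.png',o[:,:,::-1])"
```

```text
15.3 [0.4757 0.0041 0.1685] [-0.  1.  0. -0.] 0.702 [-0.1  0.7 -0.4]
```

View pics/m2.png

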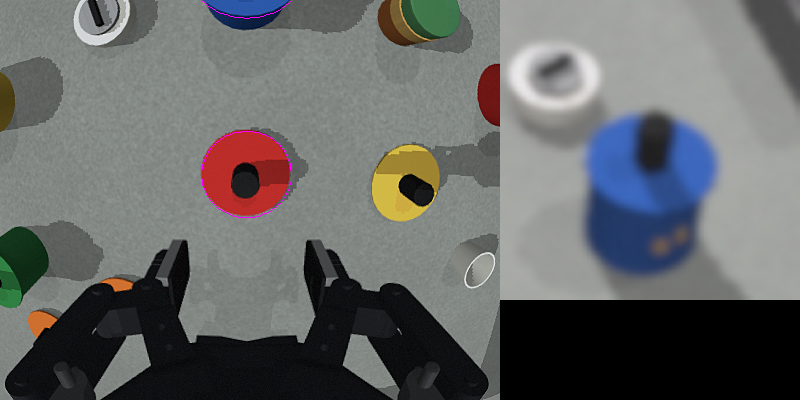

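jog_arm --pt "-0.001 0 0.035 0" --pt "-0.001 0 0.07 0" --pt "-0.001 0 0.105 0" --pt "-0.001 0 0.13 0" --pt "-0.001 0 0.138 0"

```text
time: 15.82
tool_pos: [0.4704, 0.0047, 0.0255]
tool_rot: [-0.001, 1.0, -0.0, -0.004]
contact_force: [-0.8, -0.3, 0.1]
gripper_width: 0.7
```

jog_arm --pt "0 0 0.006 0" --pt "0 0 0.012 0" --pt "0 0 0.012 0" --pt "0 0 0.012 0" --pt "0 0 0.012 0"

```text
time: 16.23
tool_pos: [0.4754, 0.004, 0.02]
tool_rot: [0.0, 1.0, -0.0, 0.002]
contact_force: [-0.3, -0.0, 0.3]
gripper_width: 0.699
```

jog_arm --pt "0 0 0 0" --pt "0 0 0 0" --pt "0 0 0 0" --pt "0 0 0 0" --pt "0 0 0 0" --fingers 0

```text
time: 16.65
tool_pos: [0.4747, 0.0041, 0.0192]
tool_rot: [0.0, 1.0, -0.0, 0.001]
contact_force: [1.6, 1.0, 5.3]
gripper_width: 0.282
```

jog_arm --pt "0 0 0 0" --pt "0 0 0 0" --pt "0 0 -0.004 0" --pt "0 0 -0.015 0" --pt "0 0 -0.035 0"

```text
time: 17.07
tool_pos: [0.4713, 0.0046, 0.0514]
tool_rot: [-0.0, 1.0, -0.0, -0.003]
contact_force: [0.0, 0.2, -1.0]
gripper_width: 0.289
```

jog_arm --pt "0 0 -0.03 0" --pt "0 0 -0.06 0" --pt "0 0 -0.09 0" --pt "0 0 -0.11 0" --pt "0 0 -0.115 0"

```text
time: 17.48
tool_pos: [0.4761, 0.0039, 0.1734]
tool_rot: [0.001, 1.0, 0.0, 0.004]
contact_force: [0.0, -0.8, 0.3]
gripper_width: 0.288
```

jog_arm --pt "0.005 0.015 0 0" --pt "0.015 0.045 0 0" --pt "0.027 0.081 0 0" --pt "0.039 0.117 0 0" --pt "0.051 0.153 0 0"

```text
time: 17.9
tool_pos: [0.5243, -0.1499, 0.1669]
tool_rot: [-0.0, 1.0, 0.0, -0.001]
contact_force: [0.7, 1.1, -0.9]
gripper_width: 0.289
```

jog_arm --pt "0.012 0.036 0 0" --pt "0.024 0.072 0 0" --pt "0.036 0.108 0 0" --pt "0.048 0.144 0 0" --pt "0.0535 0.161 0 0"

```text
time: 18.32
tool_pos: [0.5781, -0.3134, 0.1664]
tool_rot: [0.0, 1.0, -0.001, -0.001]
contact_force: [-0.7, 1.3, -0.5]
gripper_width: 0.284
```

jog_arm --pt "0.002 0.006 0 0" --pt "0.002 0.006 0 0" --pt "0.002 0.006 0 0" --pt "0.002 0.006 0 0" --pt "0.002 0.006 0 0"

```text
time: 18.73
tool_pos: [0.5802, -0.3143, 0.1681]
tool_rot: [-0.0, 1.0, 0.001, -0.0]
contact_force: [0.2, 0.0, -0.4]
gripper_width: 0.288
```

```bash
python3 -c "
from look import *
look('wrist9',[(.072,.04,(.5814,-.3156)),(.012,.045,(.4651,-.1759))])"
```

```text
18.98 [ 0.5804 -0.3153  0.1686] [1.e-04 1.e+00 3.e-04 1.e-04] 0.285 [-0.4  1.  -1.3]
```

View pics/wrist9.png

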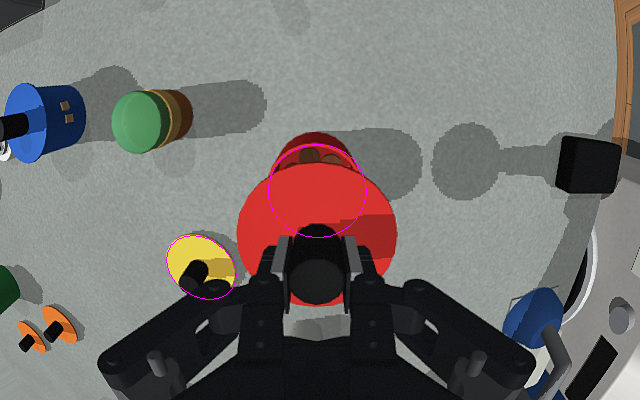

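jog_arm --pt "0.001 0 0.02 0" --pt "0.001 0 0.045 0" --pt "0.001 0 0.06 0" --pt "0.001 0 0.068 0" --pt "0.001 0 0.072 0"

```text
time: 19.45
tool_pos: [0.5804, -0.3151, 0.0941]
tool_rot: [-0.001, 1.0, -0.0, -0.001]
contact_force: [-0.3, 0.9, -0.6]
gripper_width: 0.287
```

jog_arm --pt "0 0 0.002 0" --pt "0 0 0.005 0" --pt "0 0 0.008 0" --pt "0 0 0.011 0" --pt "0 0 0.0125 0"

```text
time: 19.87
tool_pos: [0.5816, -0.316, 0.0841]
tool_rot: [0.0, 1.0, -0.0, 0.0]
contact_force: [-0.2, -0.2, -1.2]
gripper_width: 0.281
```

jog_arm --pt "0 0 0 0" --pt "0 0 0 0" --pt "0 0 0 0" --pt "0 0 0 0" --pt "0 0 0 0"

```text
time: 20.28
tool_pos: [0.5815, -0.3159, 0.084]
tool_rot: [0.0, 1.0, -0.0, 0.0]
contact_force: [0.4, -0.8, -1.0]
gripper_width: 0.284
```

jog_arm --pt "0 0 0.0005 0" --pt "0 0 0.0005 0" --pt "0 0 0.0005 0" --pt "0 0 0.0005 0" --pt "0 0 0.0005 0" --fingers 0.7

```text
time: 20.7
tool_pos: [0.5815, -0.3159, 0.0834]
tool_rot: [0.0, 1.0, -0.0, 0.0]
contact_force: [1.1, -0.0, -0.6]
gripper_width: 0.699
```

jog_arm --pt "0 0 -0.01 0" --pt "0 0 -0.03 0" --pt "0 0 -0.06 0" --pt "0 0 -0.085 0"

```text
time: 21.03
tool_pos: [0.5814, -0.3158, 0.1701]
tool_rot: [0.0, 1.0, -0.0, 0.0]
contact_force: [1.0, -0.4, 0.5]
gripper_width: 0.693
```

jog_arm --pt "-0.02 -0.024 0 0" --pt "-0.045 -0.054 0 0" --pt "-0.07 -0.084 0 0" --pt "-0.095 -0.114 0 0" --pt "-0.116 -0.1395 0 0"

```text
time: 21.45
tool_pos: [0.464, -0.1748, 0.1688]
tool_rot: [-0.0, 1.0, -0.0, 0.0]
contact_force: [0.8, -0.1, 0.6]
gripper_width: 0.703
```

```bash
python3 -c "
from look import *
c,w=look('wrist10',[(.012,.045,(.4651,-.1759)),(.076,.045,(.5814,-.3156))])
w=cv2.imread('pics/wrist10.png')[:,:,::-1]
c=cams.get_calibration('side'); im=cams.grab_frame('side'); u,v=project(c,(.58,-.316,.08))[0].astype(int)
s=cv2.resize(im[v-32:v+32,u-32:u+32],(300,300),interpolation=cv2.INTER_CUBIC)
o=np.zeros((400,800,3),np.uint8); o[:,:500]=w[:,100:600]; o[:300,500:]=s
cv2.imwrite('pics/m3.png',o[:,:,::-1])"
```

```text
21.7 [ 0.4661 -0.1768  0.1695] [7.e-04 1.e+00 0.e+00 1.e-03] 0.7 [0.3 0.1 0.5]
```

View pics/m3.png

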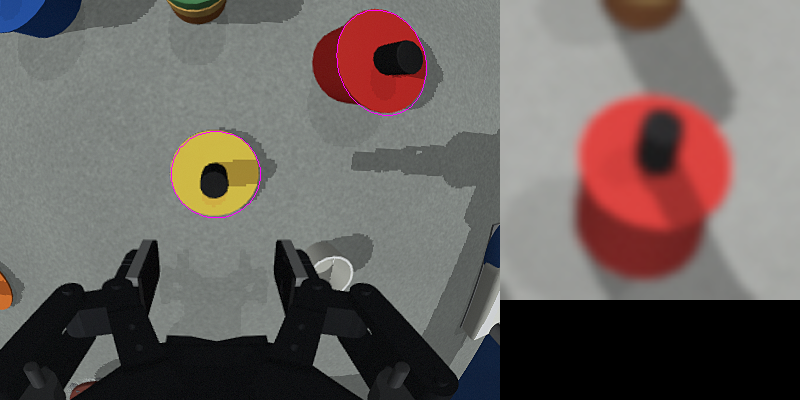

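jog_arm --pt "-0.001 0 0.035 0" --pt "-0.001 0 0.07 0" --pt "-0.001 0 0.105 0" --pt "-0.001 0 0.13 0" --pt "-0.001 0 0.138 0"

```text
time: 22.22
tool_pos: [0.4619, -0.1755, 0.0256]
tool_rot: [-0.002, 1.0, -0.001, -0.004]
contact_force: [-0.3, 1.2, -0.5]
gripper_width: 0.7
```

jog_arm --pt "0 0 0.006 0" --pt "0 0 0.012 0" --pt "0 0 0.012 0" --pt "0 0 0.012 0" --pt "0 0 0.012 0"

```text
time: 22.63
tool_pos: [0.4657, -0.1771, 0.02]
tool_rot: [0.001, 1.0, -0.0, 0.001]
contact_force: [0.3, -0.3, 0.6]
gripper_width: 0.702
```

jog_arm --pt "0 0 0 0" --pt "0 0 0 0" --pt "0 0 0 0" --pt "0 0 0 0" --pt "0 0 0 0" --fingers 0

```text
time: 23.05
tool_pos: [0.4651, -0.1766, 0.0193]
tool_rot: [0.0, 1.0, -0.0, 0.001]
contact_force: [-0.8, 0.9, 4.9]
gripper_width: 0.287
```

jog_arm --pt "0 0 0 0" --pt "0 0 0 0" --pt "0 0 -0.004 0" --pt "0 0 -0.015 0" --pt "0 0 -0.035 0"

```text
time: 23.47
tool_pos: [0.462, -0.175, 0.0513]
tool_rot: [-0.002, 1.0, -0.0, -0.003]
contact_force: [-0.4, 0.1, -0.3]
gripper_width: 0.288
```

jog_arm --pt "0 0 -0.03 0" --pt "0 0 -0.06 0" --pt "0 0 -0.09 0" --pt "0 0 -0.11 0" --pt "0 0 -0.115 0"

```text
time: 23.88
tool_pos: [0.4664, -0.1774, 0.1735]
tool_rot: [0.002, 1.0, -0.0, 0.003]
contact_force: [1.3, -0.2, -0.5]
gripper_width: 0.286
```

jog_arm --pt "0.004 -0.017 0 0" --pt "0.011 -0.051 0 0" --pt "0.019 -0.089 0 0" --pt "0.027 -0.127 0 0" --pt "0.036 -0.165 0 0"

```text
time: 24.3
tool_pos: [0.4994, -0.0097, 0.167]
tool_rot: [-0.0, 1.0, -0.001, -0.001]
contact_force: [1.3, -0.0, -0.7]
gripper_width: 0.286
```

jog_arm --pt "0.008 -0.038 0 0" --pt "0.016 -0.076 0 0" --pt "0.024 -0.114 0 0" --pt "0.033 -0.152 0 0" --pt "0.041 -0.19 0 0"

```text
time: 24.72
tool_pos: [0.5406, 0.1805, 0.1668]
tool_rot: [0.0, 1.0, 0.0, -0.001]
contact_force: [0.4, -0.0, -0.8]
gripper_width: 0.289
```

jog_arm --pt "0.008 -0.038 0 0" --pt "0.016 -0.076 0 0" --pt "0.024 -0.112 0 0" --pt "0.029 -0.134 0 0" --pt "0.031 -0.146 0 0"

```text
time: 25.13
tool_pos: [0.5716, 0.3271, 0.1664]
tool_rot: [0.0, 1.0, 0.001, -0.001]
contact_force: [0.5, -0.6, -0.7]
gripper_width: 0.28
```

jog_arm --pt "0 0 0 0" --pt "0 0 0 0" --pt "0 0 0 0" --pt "0 0 0 0" --pt "0 0 0 0"

```text
time: 25.55
tool_pos: [0.5725, 0.3233, 0.1684]
tool_rot: [0.0, 1.0, -0.001, -0.0]
contact_force: [-0.1, -0.3, -0.2]
gripper_width: 0.284
```

```bash
python3 -c "
from look import *
look('wrist11',[(.072,.04,(.573,.3249))])"
```

```text
25.8 [0.5726 0.3243 0.1685] [-0.e+00  1.e+00 -3.e-04  1.e-04] 0.285 [-0.4 -0.7 -1. ]
```

Settled within 1 mm of the yellow tin's measured mouth; lowering, releasing, and retreating.

jog_arm --pt "0 0 0.02 0" --pt "0 0 0.045 0" --pt "0 0 0.06 0" --pt "0 0 0.068 0" --pt "0 0 0.072 0"

```text
time: 26.27
tool_pos: [0.5714, 0.3242, 0.0941]
tool_rot: [0.001, 1.0, -0.0, -0.002]
contact_force: [-0.4, 0.2, -0.3]
gripper_width: 0.289
```

jog_arm --pt "0 0 0.002 0" --pt "0 0 0.005 0" --pt "0 0 0.008 0" --pt "0 0 0.011 0" --pt "0 0 0.0125 0"

```text
time: 26.68
tool_pos: [0.5727, 0.3248, 0.0841]
tool_rot: [-0.0, 1.0, -0.0, 0.0]
contact_force: [-0.5, 0.6, -0.8]
gripper_width: 0.286
```

jog_arm --pt "0 0 0 0" --pt "0 0 0 0" --pt "0 0 0 0" --pt "0 0 0 0" --pt "0 0 0 0"

```text
time: 27.1
tool_pos: [0.5726, 0.3247, 0.084]
tool_rot: [-0.0, 1.0, -0.0, 0.0]
contact_force: [-0.8, 0.2, -1.0]
gripper_width: 0.285
```

jog_arm --pt "0 0 0.0005 0" --pt "0 0 0.0005 0" --pt "0 0 0.0005 0" --pt "0 0 0.0005 0" --pt "0 0 0.0005 0" --fingers 0.7

```text
time: 27.52
tool_pos: [0.5725, 0.3247, 0.0835]
tool_rot: [-0.0, 1.0, -0.0, 0.0]
contact_force: [0.7, 0.1, -0.3]
gripper_width: 0.701
```

jog_arm --pt "0 0 -0.01 0" --pt "0 0 -0.03 0" --pt "0 0 -0.06 0" --pt "0 0 -0.09 0" --pt "0 0 -0.13 0"

```text
time: 27.93
tool_pos: [0.5711, 0.3241, 0.2128]
tool_rot: [0.001, 1.0, -0.0, -0.002]
contact_force: [-0.4, 0.1, 0.6]
gripper_width: 0.699
```

jog_arm --pt "-0.02 0.04 0 0" --pt "-0.04 0.075 0 0" --pt "-0.06 0.11 0 0" --pt "-0.08 0.145 0 0" --pt "-0.1 0.18 0 0"

```text
time: 28.35
tool_pos: [0.4714, 0.1434, 0.2142]
tool_rot: [-0.0, 1.0, 0.0, 0.001]
contact_force: [0.5, -1.2, 0.8]
gripper_width: 0.702
```

```bash
python3 -c "
from look import *
w,img=look('wrist12',[])
L=[(.364,.3152),(.6605,.0041),(.5814,-.3158),(.5726,.3249)]
def draw(n,im,f,k,x0):
    c=cams.get_calibration(n); b=cv2.resize(im,None,fx=k,fy=k,interpolation=cv2.INTER_CUBIC)
    for v in L: cv2.polylines(b,[np.int32(k*(project(c,ring(*v,.076,.045),f)+.5))],True,(255,0,255),1)
    return b
s=draw('side',cams.grab_frame('side'),False,2,0)[180:640,400:900]
t=draw('top',cams.grab_frame('top'),False,1.5,0)[120:420,180:780][:, :]
o=np.zeros((600,800,3),np.uint8); o[:300,:500]=cv2.resize(s,(500,460))[:300]; 
o=np.vstack([cv2.resize(s,(400,368)),np.zeros((0,400,3),np.uint8)]); o=np.hstack([o,cv2.resize(draw('wrist',img,True,1,0),(400,250),interpolation=cv2.INTER_AREA) if 0 else cv2.copyMakeBorder(cv2.resize(draw('wrist',img,True,1,0),(400,250),interpolation=cv2.INTER_AREA),0,118,0,0,0)])
t=cv2.copyMakeBorder(cv2.resize(t,(464,232)),0,0,0,336,0)
cv2.imwrite('pics/m4.png',np.vstack([o,t])[:,:,::-1])"
```

```text
28.6 [0.4729 0.1448 0.2144] [-3.e-04  1.e+00 -3.e-04  1.e-03] 0.699 [-0.1  0.4 -0.5]
```

View pics/m4.png

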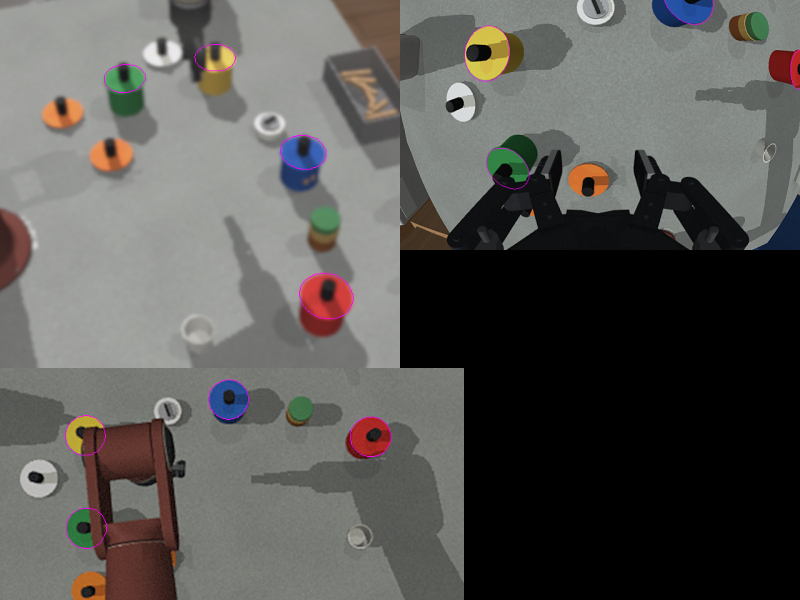

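All four predicted seated-disc rings match in the side and wrist views. The white lid and the orange ones are where they were, and the gripper is clear.

```bash
python3 -c "
from plant import manip
print(manip.job_done())"
```

```text
the job is handed in; nothing more can be done
None
```

The green, blue, red and yellow lids are each on the tin of their own colour and released, and the job was handed in at about 28.6 s of the 115 s allowed. The arm was held clear of everything at hand-in.

- **Seating:** outlines of a seated lid (disc top 76 mm above the table) matched all four lids in the final side and wrist views, flat and with the tins standing. In the final top view the arm hid part of the green and yellow lids. Those two rest on the side and wrist views, where the green one is partly behind a finger in the wrist view.
- **Untouched items:** the white lid and the orange look-alikes lie where they were, going by the pictures.
- **Forces:** the readings after each move stayed below about 6 N.
- **Disagreements:** one early check of the green lid was off because I had drawn its outline 8 mm too high. With the right height it agreed. The tool position swings by a few millimetres just after each move, so I used the settled readings.
- **Not checked:** I did not view a picture above the yellow tin before lowering. I relied on the earlier measurement, which the settled tool position matched to within 1 mm.

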